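Pull-proof the caps of glass feedthrough seals and sort them

TASK

Fold the yellow hold-down panel flat over the glass seals in the jig, then tug every seal's brass cap straight up with about 10 N (never over 18 N) while the panel stays flat: a sound cap gives some 5 mm and holds, a faulty one slides up without holding and is to be drawn a good centimetre. Then unfold the panel, put the sound seals in the green tray and the faulty ones in the red tray, and leave the panel standing straight up; do not disturb the flask, the jar or the burner.

Things in the scene. Friction and masses are not known exactly. Their poses are not given: they have to be found in the camera images.
- pull_jig: Low dark steel base fixed to the bench, 324 mm (its y) by 116 mm (its x, -38 to +78 mm), floor 18 mm above the bench. Five pockets 51 x 51 mm in a row at x = 0, y = -120, -60, 0, 60, 120 mm, walls 9 mm high. Each seal stands in one with its flange; some pockets are empty. Origin: on the bench under the middle pocket; -x roughly faces the robot
- panel (a joint): Yellow comb-shaped hold-down panel, 300 mm wide, 6 mm thick, hinged on the jig's far (+x) side. Rad: 0 = flat over the seals (30 mm slots round the necks, teeth 1 mm above the flanges), grows as it is lifted, 1.57 = straight up, 2.3 = end stop, leaning back. Stiff hinge, stays where left (1.3 N m, some 10 N at the bar); over 22 N of pull on one seal would lift it
- panel_bar (a point): Middle of the panel's black handle bar: round, 10 mm thick, 60 mm long, parallel to the hinge (jig's y), 140 mm from it. Behind the bar a free window 42 mm deep lets a finger pass on either side of it; the bar may turn between the fingers. With the panel flat the bar lies in front of the jig, 34 mm above the bench, nothing under it
- panel_hinge (a point): Point on the hinge axis in the middle of the panel's width, 34 mm above the bench; jig frame x = +60 mm. The axis runs along the jig's y
- pass_tray: Green open tray for sound seals, loose (0.5 kg), 210 mm (its x) by 130 mm (its y), 35 mm high, walls and floor 5 mm. Origin: centre of its underside
- reject_tray: Red open tray for faulty seals, loose (0.5 kg), same size as the green one. Origin: centre of its underside
- flask: Bystander: small conical glass flask, 76 mm wide, 110 mm high; origin centre of its base
- jar: Bystander: amber jar, 64 mm wide, 90 mm high; origin centre of its base
- burner: Bystander: bench burner on a round foot, 100 mm wide, 161 mm high; origin centre of its base
- seal_a: Glass feedthrough seal, about 0.15 kg: square steel flange 48 x 48 x 12 mm, glass neck 16 mm thick (27 mm at its root), and on top a clipped-on round brass cap 18 mm in diameter, 36 to 66 mm above the underside when not drawn. z runs up through the cap. Origin: centre of the flange's underside. May be absent. All look alike; only the tug tells a sound cap from a faulty one
- cap_a (a joint): How far the brass cap of seal_a is drawn up its neck, m; 0 at the start. A sound cap begins to give at about 6 N and then holds against a springy catch, 1.25 mm further per N (10 N: 5 mm; end stop 10 mm; a white band shows below); a faulty one slides at about 4 N with no more resistance, up to 18 mm (red shows above the white). Caps stay where left (sound ones up to 7 mm)
- seal_b: Glass feedthrough seal, about 0.15 kg: square steel flange 48 x 48 x 12 mm, glass neck 16 mm thick (27 mm at its root), and on top a clipped-on round brass cap 18 mm in diameter, 36 to 66 mm above the underside when not drawn. z runs up through the cap. Origin: centre of the flange's underside. May be absent. All look alike; only the tug tells a sound cap from a faulty one
- cap_b (a joint): How far the brass cap of seal_b is drawn up its neck, m; 0 at the start. A sound cap begins to give at about 6 N and then holds against a springy catch, 1.25 mm further per N (10 N: 5 mm; end stop 10 mm; a white band shows below); a faulty one slides at about 4 N with no more resistance, up to 18 mm (red shows above the white). Caps stay where left (sound ones up to 7 mm)
- seal_c: Glass feedthrough seal, about 0.15 kg: square steel flange 48 x 48 x 12 mm, glass neck 16 mm thick (27 mm at its root), and on top a clipped-on round brass cap 18 mm in diameter, 36 to 66 mm above the underside when not drawn. z runs up through the cap. Origin: centre of the flange's underside. May be absent. All look alike; only the tug tells a sound cap from a faulty one
- cap_c (a joint): How far the brass cap of seal_c is drawn up its neck, m; 0 at the start. A sound cap begins to give at about 6 N and then holds against a springy catch, 1.25 mm further per N (10 N: 5 mm; end stop 10 mm; a white band shows below); a faulty one slides at about 4 N with no more resistance, up to 18 mm (red shows above the white). Caps stay where left (sound ones up to 7 mm)
- seal_d: Glass feedthrough seal, about 0.15 kg: square steel flange 48 x 48 x 12 mm, glass neck 16 mm thick (27 mm at its root), and on top a clipped-on round brass cap 18 mm in diameter, 36 to 66 mm above the underside when not drawn. z runs up through the cap. Origin: centre of the flange's underside. May be absent. All look alike; only the tug tells a sound cap from a faulty one
- cap_d (a joint): How far the brass cap of seal_d is drawn up its neck, m; 0 at the start. A sound cap begins to give at about 6 N and then holds against a springy catch, 1.25 mm further per N (10 N: 5 mm; end stop 10 mm; a white band shows below); a faulty one slides at about 4 N with no more resistance, up to 18 mm (red shows above the white). Caps stay where left (sound ones up to 7 mm)
- seal_e: Glass feedthrough seal, about 0.15 kg: square steel flange 48 x 48 x 12 mm, glass neck 16 mm thick (27 mm at its root), and on top a clipped-on round brass cap 18 mm in diameter, 36 to 66 mm above the underside when not drawn. z runs up through the cap. Origin: centre of the flange's underside. May be absent. All look alike; only the tug tells a sound cap from a faulty one
- cap_e (a joint): How far the brass cap of seal_e is drawn up its neck, m; 0 at the start. A sound cap begins to give at about 6 N and then holds against a springy catch, 1.25 mm further per N (10 N: 5 mm; end stop 10 mm; a white band shows below); a faulty one slides at about 4 N with no more resistance, up to 18 mm (red shows above the white). Caps stay where left (sound ones up to 7 mm)

How it is judged:
By the outcome, as a careful person would: the job done as asked, in the order asked, and still so for the second after the job is handed in, with the robot touching nothing.
Of seal_a, seal_b, seal_c, seal_d, seal_e only 3 to 4 are there at a start; the rules pass over those that are not, and their reading is None.
At some moment in a run one of pass_tray, reject_tray may be knocked a few centimetres aside while the robot is not near it.
Once in a run the grip may slacken for a moment while it holds something.
It also fails if it takes over 210 s, if anything falls off the work surface, if the arm or the gripper's body presses on something with over 40 N, if the wrist force passes 120 N, or if a joint passes its speed limit or range.

ROBOT

A 6-joint arm with a two-finger parallel gripper is mounted at the origin on the work surface. World frame = base frame: x ahead of the robot, y to its left, z up, the work surface at z = 0. Lengths are in m, angles in degrees, forces in N, time in s.
With the tool pointing down it reaches from about 0.4 to 0.825 m from the base axis. Payload 7 kg.
Tool frame: the origin (TCP) lies midway between the tips of the shut fingers; the grasp point (between the pads) lies 19 mm behind it (hold_point_z is the distance from the TCP to the grasp point, in m); z points along the fingers, y is the line along which they close (so a half turn about z gives the same grasp; the last joint's range is limited). The gripper opens to 88 mm and grips with 3 to 60 N. Pads are 19 mm wide; open, the fingers measure 130 mm over their backs; the gripper's body (78 mm by 193 mm) begins 47 mm behind the grasp point.
Start: joints at [88.184, 20.546, 0.682, 0, -70.136, -16.507], TCP at [0.212, 0.641, 0.227] pointing down, gripper open.
Joint ranges: [-176.03, 176.03], [-82.01, 121.73], [-58.28, 71.71], [-173.87, 95.51], [-174.79, -0.11], [-173.66, 173.66]. Speed limits (degrees/s): [136.94, 136.94, 172.46, 180, 180, 180].

INTERFACE

Orientations are given as [roll, pitch, yaw] about the fixed x, y, z axes, in that order (R = Rz(yaw) Ry(pitch) Rx(roll)).
In Python, from plant import get_state, capture, close_job, hold_point_z gives the robot as it stands.
- The arm moves only by the shell command python3 -m inch 'ROWS' [FORCE]. ROWS is text: rows parted by semicolons, each of 5 numbers parted by spaces: the shift along the tool's x, y, z normalised to -1 to 1, where 1 is 0.15 m, then the turn about the tool's z normalised to -1 to 1, where 1 is 360 degrees, then the opening, from 0 (shut) to 1 (fully open). In form: tx ty tz spin grip; .... A call has exactly 8 rows; each row shifts and turns the commanded pose from where the row before left it, along the tool's axes as they then stand; what a row does not reach is not made up. A row lasts 1/8 s, in which the tool goes at most 62.5 mm and 10.7 degrees, less where a joint would pass 70% of its speed; a pose out of reach is approached as far as the arm can. A call with a number of a shift or a turn outside -1 to 1 is refused whole. A call with a gripper value outside its range is refused whole. The fingers move at their own pace and stop on an object; FORCE is the grip in N (left out, the last holds). Time passes only in rows, so rows that do not move let the fingers close, or fill a call up. It gives the time, the measured TCP pose, the force, the opening and the grip force at its end, in the units of the state.
- get_state(): the state, without advancing time (a new reading comes with each control period).
- capture(name): name is "scene" or "side" or "wrist"; returns a dict with "color" (420x560x3 uint8, blue, green, red), "mtx" (3x3 intrinsics, pixels), "R" (3x3) and "t" (3): a world point X has camera coordinates R X + t. Camera axes: x right, y down, z forward; pixel columns grow to the right and rows downward; lengths in m; the calibration is good to about 2 mm. A picture is of the moment at which its call begins. There is no depth.
- close_job(): hands the job in; it is judged then, once.
The state is a dict: "time_s": time; "joints": joint angles; "qd": joint speeds; "joint_torque": joint torques, N m; "tcp_pos": TCP position; "eef_rot": TCP orientation; "contact_force": force on the tool from outside, world axes, zero at the start; "moment": the same for the moment, N m; "gripper_width": finger opening in m; "gripper_force": force on a finger pad.
Only numpy, scipy, OpenCV 4.12 (cv2) and the standard library are available. Lean on these libraries where they do the work, as an engineer would, in place of code of your own. Each camera call takes 0.05 s, during which the arm holds its last target. There are 200 camera calls.

## Working session

There is one attempt and no reset: what is moved stays moved. The work goes in short steps, Python scripts to look and compute and a shell command to move; the robot and the scene stay as the last step left them, time stands still between calls to the robot, and variables do not carry over. Pictures are saved under pics/ and viewed, at most 18 in all, crops included, and the job is handed in when it is done.

```bash
ls; mkdir -p pics; cat > h.py <<'E'
import numpy as np, cv2
from plant import get_state, capture, close_job, hold_point_z
def ray(c,u,v):
    d=np.linalg.solve(np.array(c["mtx"]),[u,v,1.]); R=np.array(c["R"]);t=np.array(c["t"])
    return -R.T@t, R.T@d
def onz(c,u,v,z):
    o,d=ray(c,u,v); return o+d*(z-o[2])/d[2]
def proj(c,X):
    p=np.array(c["mtx"])@(np.array(c["R"])@np.array(X)+np.array(c["t"])); return p[:2]/p[2]
E
python3 - <<'E'
from h import *
import pickle
s=get_state();print(s,hold_point_z)
cs={n:capture(n) for n in("scene","side","wrist")}
pickle.dump(cs,open('c0.pkl','wb'))
for n,c in cs.items():
    cv2.imwrite(f'pics/{n}0.png',c["color"]); o,_=ray(c,0,0); print(n,o,np.array(c["R"])[2])
E
```

```text
pics
{'time_s': 0.0, 'joints': array([ 8.81816116e+01,  2.05909948e+01,  6.34451418e-01, -2.09395320e-02,
       -7.01357843e+01, -1.65080931e+01]), 'qd': array([-0.05468778,  0.04043327,  0.02702084, -0.08253924, -0.03506311,
        0.01015492]), 'joint_torque': array([ 1.67765702e-04, -5.82711446e+01,  2.93071425e+01,  6.99704468e+00,
        7.23727353e-03, -1.47802734e-04]), 'tcp_pos': array([0.21209457, 0.64030031, 0.22563023]), 'eef_rot': array([ 1.79905884e+02, -7.36449016e-03, -1.83336064e+01]), 'contact_force': array([-0.50711928, -0.61370651,  0.09595126]), 'moment': array([ 0.01242107, -0.02673345, -0.01100541]), 'gripper_force': 0.0, 'gripper_width': 0.08745139515897953} 0.0188
scene [1.37155114 0.13732799 0.98138104] [-0.62478025 -0.11724332 -0.77194795]
side [ 0.33733704 -0.8150151   0.61712114] [ 0.25630373  0.80154239 -0.54022051]
wrist [0.286207   0.61404486 0.38246288] [-0.27819808  0.09158489 -0.9561475 ]
```

View pics/scene0.png

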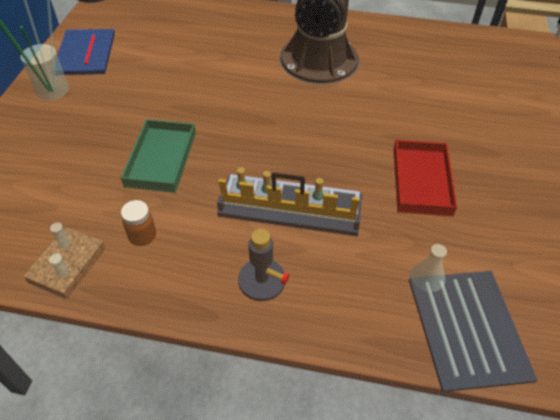

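View pics/side0.png

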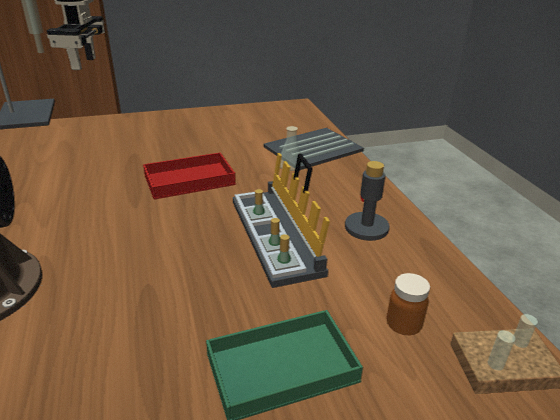

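```bash
python3 - <<'E'
from h import *
import pickle
cs=pickle.load(open('c0.pkl','rb'))
a=cs['scene']['color'][150:240,210:370]; b=cs['side']['color'][145:290,225:345]
A=cv2.resize(a,None,fx=5,fy=5,interpolation=2)[:,:]
B=cv2.resize(b,None,fx=4,fy=4,interpolation=2)
cv2.imwrite('pics/z1.png',A); cv2.imwrite('pics/z2.png',B); print(A.shape,B.shape)
E
```

```text
(450, 800, 3) (580, 480, 3)
```

View pics/z1.png

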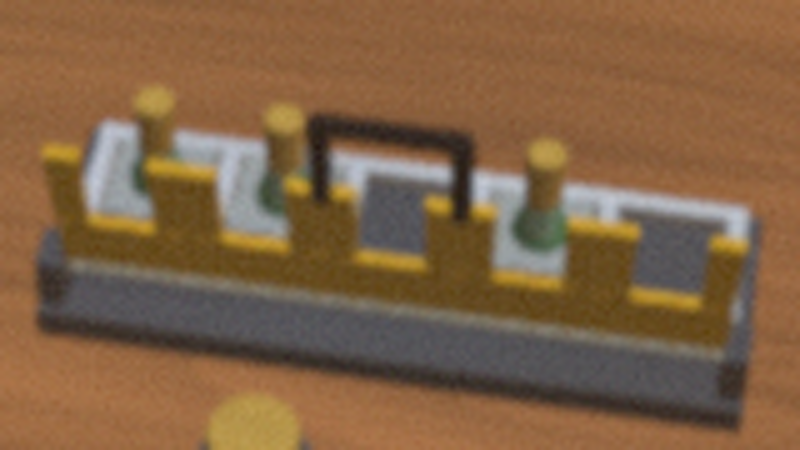

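View pics/z2.png

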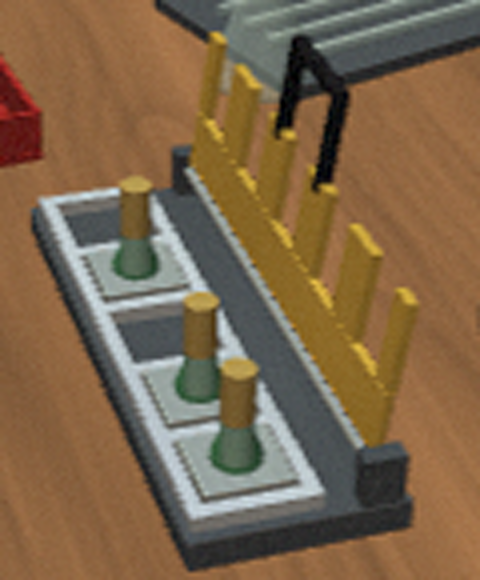

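```bash
cat >> h.py <<'E'
def tri(c1,p1,c2,p2):
    o1,d1=ray(c1,*p1);o2,d2=ray(c2,*p2);d1/=np.linalg.norm(d1);d2/=np.linalg.norm(d2)
    k=np.linalg.lstsq(np.c_[d1,-d2],o2-o1,rcond=None)[0]
    a=o1+d1*k[0];b=o2+d2*k[1];return (a+b)/2,np.linalg.norm(a-b)
def tray(c,col):
    h=cv2.cvtColor(c["color"],cv2.COLOR_BGR2HSV)
    if col=='g': m=cv2.inRange(h,(60,90,30),(88,255,255))
    else: m=cv2.inRange(h,(0,190,60),(6,255,255))|cv2.inRange(h,(174,190,60),(180,255,255))
    cn=max(cv2.findContours(m,cv2.RETR_EXTERNAL,cv2.CHAIN_APPROX_NONE)[0],key=cv2.contourArea)
    # rim plane hull: fit rectangle in plane z=.02
    P=np.array([onz(c,u,v,.035)[:2] for u,v in cn[:,0]],np.float32)
    Q=np.array([onz(c,u,v,.0)[:2] for u,v in cn[:,0]],np.float32)
    return cv2.minAreaRect(P*1000),cv2.minAreaRect(Q*1000)
E
python3 - <<'E'
from h import *
import pickle
np.set_printoptions(precision=4,suppress=True)
cs=pickle.load(open('c0.pkl','rb'));a,b=cs['scene'],cs['side']
C=[((241,169),(285,237.5)),((267,172.4),(275.2,220)),((319.4,180),(258.8,191))]
for p,q in C: print('cap',tri(a,p,b,q),onz(a,*p,.084),onz(b,*q,.084))
for p,q in [((273.6,174),(309.5,167.5)),((303.6,178),(300.5,156.2))]: print('bar',tri(a,p,b,q))
print('nearcorner z0',onz(b,272.5,286,0), onz(b,327,276,0))
for k in 'gr': print(k,tray(a,k),tray(b,k))
E
```

```text
cap (array([ 0.5684, -0.1022,  0.086 ]), np.float64(0.004262820596534578)) [ 0.5643 -0.1018  0.084 ] [ 0.5703 -0.1021  0.084 ]
cap (array([ 0.567 , -0.0418,  0.0869]), np.float64(0.003223115153871043)) [ 0.5626 -0.0417  0.084 ] [ 0.569  -0.0396  0.084 ]
cap (array([0.5648, 0.0777, 0.0865]), np.float64(0.0020198587149628973)) [0.5614 0.078  0.084 ] [0.5663 0.0804 0.084 ]
bar (array([ 0.6471, -0.0093,  0.176 ]), np.float64(3.6360773890097246e-05))
bar (array([0.6467, 0.0508, 0.1742]), np.float64(0.004767913481113813))
nearcorner z0 [ 0.5371 -0.1362  0.    ] [ 0.6486 -0.1361  0.    ]
g (((510.46295166015625, -320.023681640625), (179.71861267089844, 112.67996215820312), 3.642599105834961), ((478.61737060546875, -336.9378662109375), (186.3651885986328, 116.84719848632812), 3.642599105834961)) (((496.2293395996094, -338.9248352050781), (212.8331756591797, 151.061767578125), 3.431790828704834), ((505.7826843261719, -310.2999267578125), (225.62966918945312, 160.14442443847656), 3.4317498207092285))
r (((451.1560974121094, 316.27142333984375), (233.49398803710938, 132.89599609375), 5.955471515655518), ((417.1171875, 322.88934326171875), (242.12930297851562, 137.81088256835938), 5.955475807189941)) (((440.7611083984375, 292.1501159667969), (213.99371337890625, 185.7381134033203), 5.97075891494751), ((446.9794921875, 358.71832275390625), (226.86004638671875, 196.9055633544922), 5.970749378204346))
```

```bash
R='0 0 0 0.028 1'; python3 -m inch '0 0 0 0.028 1;0 0 0 0.028 1;0 0 0 0.028 1;0 0 0 0.028 1;0 0 0 0.028 1;0 0 0 0.028 1;0 0 0 0.028 1;0 0 0 0 1' 20
python3 -m inch '0.26 -0.175 0 0 1;0.26 -0.175 0 0 1;0.26 -0.175 0 0 1;0.26 -0.175 0 0 1;0.26 -0.175 0 0 1;0.26 -0.175 0 0 1;0.26 -0.175 0 0 1;0.26 -0.175 0 0 1'
python3 -m inch '0.26 -0.175 0 0 1;0.26 -0.175 0 0 1;0.26 -0.175 0 0 1;0.26 -0.175 0 0 1;0.26 -0.175 0 0 1;0.26 -0.175 0 0 1;0.26 -0.175 0 0 1;0.26 -0.175 0 0 1'
python3 - <<'E'
from h import *
import pickle
s=get_state();print(s['tcp_pos'],s['eef_rot'])
c=capture('wrist');pickle.dump(c,open('c1.pkl','wb'));cv2.imwrite('pics/w1.png',c['color'])
E
```

```text
time_s: 1.15
tcp_pos: [0.2122, 0.6406, 0.2262]
eef_rot: [180.0, -0.0, -88.8]
contact_force: [-0.4, -0.1, 0.1]
gripper_width: 0.0878
gripper_force: 0.0
time_s: 2.15
tcp_pos: [0.4289, 0.3316, 0.2267]
eef_rot: [-180.0, 0.0, -88.6]
contact_force: [0.6, 0.2, -0.0]
gripper_width: 0.0873
gripper_force: 0.0
time_s: 3.15
tcp_pos: [0.645, 0.0237, 0.2265]
eef_rot: [180.0, 0.0, -88.6]
contact_force: [1.0, 0.7, 0.8]
gripper_width: 0.0874
gripper_force: 0.0
[0.64502277 0.02369293 0.22648562] [ 1.79995954e+02  9.20280013e-04 -8.85979707e+01]
```

View pics/w1.png

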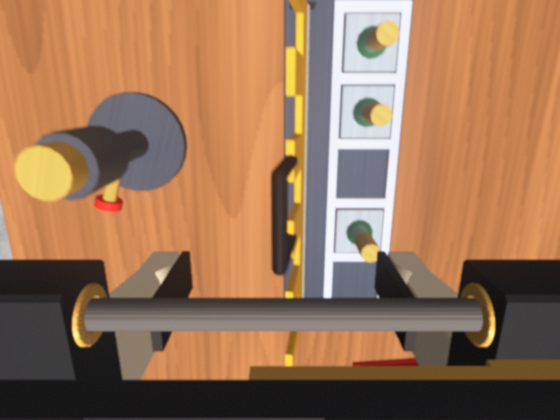

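```bash
python3 - <<'E'
from h import *
import pickle
np.set_printoptions(precision=4,suppress=True)
c=pickle.load(open('c1.pkl','rb'))
for p in [(388,33),(381,115),(372,252)]: print(onz(c,*p,.084))
print('flange',[onz(c,*p,.030) for p in [(371,42),(367,111),(359,232)]])
print('bar ends',onz(c,293,162,.18),onz(c,279,270,.18))
print(proj(c,(.645,.0237,.2265)),proj(c,(.647,.0207,.175)))
print('burner',onz(c,52,172,.161))
E
```

```text
[ 0.5685 -0.1029  0.084 ]
[ 0.5676 -0.0435  0.084 ]
[0.5635 0.0747 0.084 ]
flange [array([ 0.5689, -0.1034,  0.03  ]), array([ 0.567 , -0.0442,  0.03  ]), array([0.5642, 0.0765, 0.03  ])]
bar ends [ 0.6392 -0.0213  0.18  ] [0.6456 0.0457 0.18  ]
[280.0868 273.1023] [277.6562 228.8665]
burner [ 0.7871 -0.008   0.161 ]
```

```bash
python3 -m inch '0.035 0 0.1 0 1;0 0 0.1 0 1;0 0 0.1 0 1;0 0 0.12 0 1;0 0 0 0 0;0 0 0 0 0;0 0 0 0 0;0 0 0 0 0' 15
python3 -m inch '0 0 0 0 0;0 0 0 0 0;0 0 0 0 0;0 0 0 0 0;0 0 0 0 0;0 0 0 0 0;0 0 0 0 0;0 0 0 0 0'
```

```text
time_s: 4.2
tcp_pos: [0.6447, 0.0199, 0.1642]
eef_rot: [-179.9, 0.0, -88.9]
contact_force: [-0.2, -0.6, -0.2]
gripper_width: 0.0533
gripper_force: 0.0
time_s: 5.2
tcp_pos: [0.646, 0.0199, 0.1638]
eef_rot: [-179.8, 0.0, -88.9]
contact_force: [4.7, -0.2, -2.5]
gripper_width: 0.009
gripper_force: 15.0
```

```bash
python3 -m inch '0 0 0 0 0;0 0.114 -0.009 0 0;0 0.114 0.005 0 0;0 0.112 0.019 0 0;0 0.109 0.032 0 0;0 0.105 0.045 0 0;0 0.098 0.058 0 0;0 0 0 0 0' 40
python3 -m inch '0 0.09 0.069 0 0;0 0.081 0.08 0 0;0 0.071 0.089 0 0;0 0.06 0.097 0 0;0 0.047 0.104 0 0;0 0.034 0.109 0 0;0 0 0 0 0;0 0 0 0 0'
python3 - <<'E'
from h import *
import pickle
cs={n:capture(n) for n in("scene","side")}
pickle.dump(cs,open('c2.pkl','wb'))
b=cs['side']['color'][130:290,200:350]
cv2.imwrite('pics/s2.png',cv2.resize(b,None,fx=3.7,fy=3.7,interpolation=2))
E
```

```text
time_s: 6.2
tcp_pos: [0.5487, 0.0181, 0.1429]
eef_rot: [-179.7, 0.0, -88.8]
contact_force: [4.1, -1.3, 3.5]
gripper_width: 0.009
gripper_force: 40.0
time_s: 7.2
tcp_pos: [0.491, 0.017, 0.0587]
eef_rot: [-179.9, 0.0, -88.9]
contact_force: [9.2, -3.3, -10.7]
gripper_width: 0.0086
gripper_force: 40.0
```

View pics/s2.png

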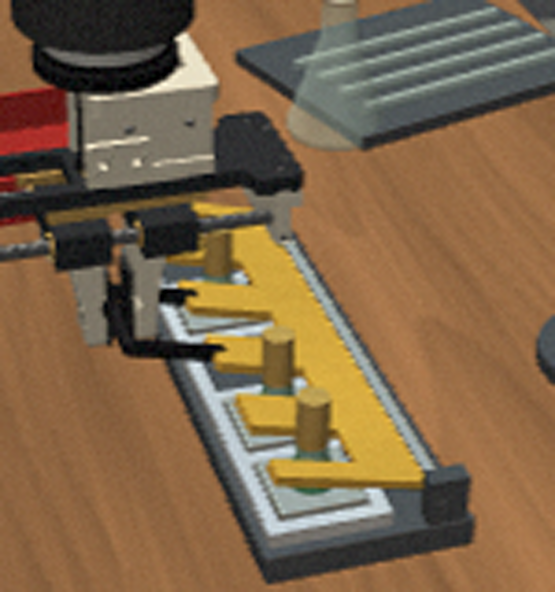

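```bash
python3 -m inch '0 0.01 0.056 0 0;0 0.01 0.056 0 0;0 0.005 0.056 0 0;0 0.002 0.05 0 0;0 0 0.01 0 0;0 0 0 0 0;0 0 0 0 0;0 0 0 0 0'
python3 -m inch '0 0 0.01 0 0;0 0 0.01 0 0;0 0 0 0 0;0 0 0 0 0;0 0 0 0 0;0 0 0 0 0;0 0 0 0 0;0 0 0 0 0'
```

```text
time_s: 8.3
tcp_pos: [0.4865, 0.0169, 0.0254]
eef_rot: [-179.9, 0.0, -88.8]
contact_force: [3.2, -3.6, 4.4]
gripper_width: 0.0087
gripper_force: 40.0
time_s: 9.3
tcp_pos: [0.4864, 0.0169, 0.0225]
eef_rot: [-179.9, 0.0, -88.8]
contact_force: [3.0, -3.8, 6.6]
gripper_width: 0.0087
gripper_force: 40.0
```

```bash
python3 -m inch '0 0 0.01 0 0;0 0 0.01 0 0;0 0 0 0 0;0 0 0 0 0;0 0 0 0 0;0 0 0 0 0;0 0 0 0 0;0 0 0 0 0'
python3 -m inch '0 0 0.01 0 0;0 0 0.01 0 0;0 0 0 0 0;0 0 0 0 0;0 0 0 0 0;0 0 0 0 0;0 0 0 0 0;0 0 0 0 0'
python3 -m inch '0 0 0.01 0 0;0 0 0.01 0 0;0 0 0 0 0;0 0 0 0 0;0 0 0 0 0;0 0 0 0 0;0 0 0 0 0;0 0 0 0 0'
```

```text
time_s: 10.3
tcp_pos: [0.4865, 0.0169, 0.0213]
eef_rot: [-179.8, 0.0, -88.8]
contact_force: [-6.5, -2.4, 33.2]
gripper_width: 0.0086
gripper_force: 40.0
time_s: 11.3
tcp_pos: [0.4866, 0.0168, 0.02]
eef_rot: [-179.8, -0.0, -88.8]
contact_force: [-13.7, -0.4, 57.3]
gripper_width: 0.009
gripper_force: 40.0
time_s: 12.3
tcp_pos: [0.4866, 0.0168, 0.017]
eef_rot: [-179.8, -0.0, -88.7]
contact_force: [-14.3, -1.7, 59.0]
gripper_width: 0.0087
gripper_force: 40.0
```

```bash
python3 -m inch '0 0 -0.02 0 0;0 0 0 0 0.28;0 0 0 0 0.28;0 0 0 0 0.28;0 0 0 0 0.28;0 0 0 0 0.28;0 0 0 0 0.28;0 0 0 0 0.28'
python3 -m inch '0 0 -0.05 0 0.28;0 0 -0.05 0 0.28;0 0 -0.15 0 0.28;0 0 -0.2 0 0.28;0 0 -0.2 0 0.28;0 0 -0.2 0 0.28;0 0 0 0 0.28;0 0 0 0 0.28'
python3 - <<'E'
from h import *
import pickle
np.set_printoptions(precision=4,suppress=True)
print(get_state()['contact_force'])
cs={n:capture(n) for n in("scene","side")}
pickle.dump(cs,open('c2.pkl','wb'))
b=cs['side']['color'][145:290,215:345]
cv2.imwrite('pics/s3.png',cv2.resize(b,None,fx=4,fy=4,interpolation=2))
E
```

```text
time_s: 13.3
tcp_pos: [0.4851, 0.0167, 0.0157]
eef_rot: [180.0, 0.0, -88.9]
contact_force: [0.7, -0.8, 0.1]
gripper_width: 0.0249
gripper_force: 0.0
time_s: 14.3
tcp_pos: [0.4849, 0.0167, 0.1433]
eef_rot: [-180.0, 0.0, -88.9]
contact_force: [0.1, -0.3, -0.1]
gripper_width: 0.0249
gripper_force: 0.0
[ 0.0759 -0.2813 -0.0982]
```

View pics/s3.png

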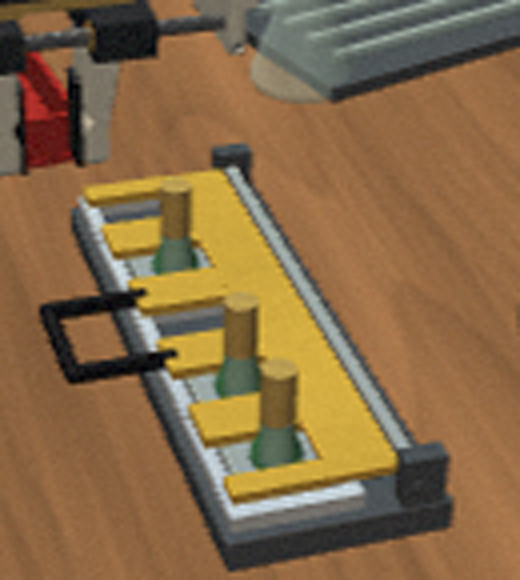

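```bash
python3 -m inch '0 0 0 -0.028 0.45;0 0 0 -0.028 0.45;0 0 0 -0.028 0.45;0 0 0 -0.028 0.45;0 0 0 -0.028 0.45;0 0 0 -0.028 0.45;0 0 0 -0.028 0.45;0 0 0 -0.028 0.45' 20
python3 -m inch '0 0 0 -0.027 0.45;0.18 -0.13 0 0 0.45;0.18 -0.13 0 0 0.45;0.177 -0.126 0 0 0.45;0 0 0 0 0.45;0 0 0.2 0 0.45;0 0 0 0 0.45;0 0 0 0 0.45'
python3 - <<'E'
from h import *
import pickle
np.set_printoptions(precision=4,suppress=True)
s=get_state();print(s['tcp_pos'],s['eef_rot'],s['contact_force'])
cs={n:capture(n) for n in("scene","side","wrist")}
pickle.dump(cs,open('c3.pkl','wb'))
cv2.imwrite('pics/w3.png',cs['wrist']['color'])
for k in 'gr': print(k,tray(cs['scene'],k),tray(cs['side'],k))
E
```

```text
time_s: 15.4
tcp_pos: [0.4847, 0.0165, 0.1423]
eef_rot: [179.9, 0.1, -7.9]
contact_force: [-1.0, 0.4, 0.3]
gripper_width: 0.0395
gripper_force: 0.0
time_s: 16.4
tcp_pos: [0.5641, 0.0763, 0.1136]
eef_rot: [180.0, 0.0, 1.5]
contact_force: [1.1, 0.8, -0.1]
gripper_width: 0.0395
gripper_force: 0.0
[0.5641 0.0763 0.1136] [179.9714   0.0108   1.4819] [ 1.0857  0.8382 -0.0987]
g (((511.6294860839844, -319.6331481933594), (175.68789672851562, 114.07003021240234), 3.343653440475464), ((479.8270263671875, -336.5329284667969), (182.18545532226562, 118.28871154785156), 3.3436226844787598)) (((496.23248291015625, -338.97882080078125), (212.8331298828125, 151.1699981689453), 3.4318182468414307), ((505.78619384765625, -310.3572692871094), (225.629638671875, 160.25917053222656), 3.431739568710327))
r (((451.152099609375, 315.73565673828125), (232.67144775390625, 133.2220916748047), 5.6846699714660645), ((417.11297607421875, 322.33367919921875), (241.27635192871094, 138.14906311035156), 5.684665679931641)) (((440.79437255859375, 292.17584228515625), (213.8476104736328, 185.64413452148438), 6.039510250091553), ((447.0147399902344, 358.7456359863281), (226.70518493652344, 196.80599975585938), 6.039506912231445))
```

View pics/w3.png

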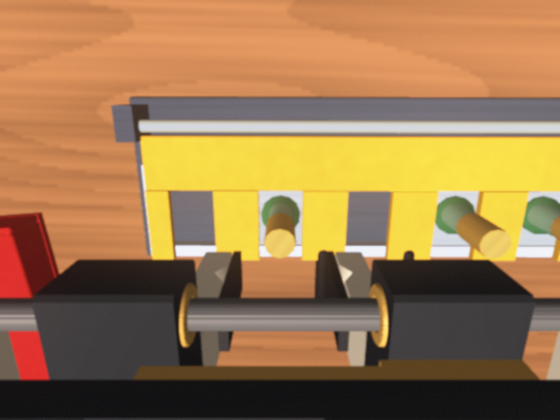

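```bash
python3 -c "
from h import *;import pickle
c=pickle.load(open('c3.pkl','rb'))['wrist'];print([onz(c,*p,.084) for p in[(280,242),(495,242)]])"
python3 -m inch '0 0 0.13 0 0.45;0 0 0.13 0 0.45;0 0 0.12 0 0.45;0 0 0 0 0.45;0 0 0 0 0;0 0 0 0 0;0 0 0 0 0;0 0 0 0 0' 20
python3 -m inch '0 0 0 0 0;0 0 0 0 0;0 0 0 0 0;0 0 0 0 0;0 0 0 0 0;0 0 0 0 0;0 0 0 0 0;0 0 0 0 0' 20
```

```text
[array([0.56517327, 0.0770921 , 0.084     ]), array([ 0.56822923, -0.04110517,  0.084     ])]
time_s: 17.55
tcp_pos: [0.5646, 0.077, 0.0568]
eef_rot: [-180.0, -0.1, 1.5]
contact_force: [-1.1, 2.2, 4.0]
gripper_width: 0.0174
gripper_force: 20.0
time_s: 18.55
tcp_pos: [0.5646, 0.077, 0.0567]
eef_rot: [-180.0, -0.1, 1.5]
contact_force: [-1.8, 2.3, 5.1]
gripper_width: 0.0176
gripper_force: 20.0
```

```bash
python3 -m inch '0 0 -0.0033 0 0;0 0 -0.0033 0 0;0 0 0 0 0;0 0 0 0 0;0 0 0 0 0;0 0 0 0 0;0 0 0 0 0;0 0 0 0 0' 20
python3 -m inch '0 0 -0.0033 0 0;0 0 -0.0033 0 0;0 0 0 0 0;0 0 0 0 0;0 0 0 0 0;0 0 0 0 0;0 0 0 0 0;0 0 0 0 0'
python3 -m inch '0 0 -0.0033 0 0;0 0 -0.0033 0 0;0 0 0 0 0;0 0 0 0 0;0 0 0 0 0;0 0 0 0 0;0 0 0 0 0;0 0 0 0 0'
```

```text
time_s: 19.55
tcp_pos: [0.564, 0.0766, 0.057]
eef_rot: [180.0, 0.0, 1.5]
contact_force: [0.5, 1.4, -2.1]
gripper_width: 0.0175
gripper_force: 19.9
time_s: 20.55
tcp_pos: [0.5639, 0.0766, 0.0581]
eef_rot: [180.0, 0.0, 1.5]
contact_force: [0.2, 1.9, -6.9]
gripper_width: 0.0176
gripper_force: 19.9
time_s: 21.55
tcp_pos: [0.564, 0.0766, 0.0591]
eef_rot: [180.0, 0.0, 1.5]
contact_force: [-2.1, 2.9, -6.4]
gripper_width: 0.0176
gripper_force: 19.9
```

```bash
python3 -m inch '0 0 -0.0033 0 0;0 0 -0.0033 0 0;0 0 0 0 0;0 0 0 0 0;0 0 0 0 0;0 0 0 0 0;0 0 0 0 0;0 0 0 0 0' 20
python3 -m inch '0 0 -0.0033 0 0;0 0 -0.0033 0 0;0 0 0 0 0;0 0 0 0 0;0 0 0 0 0;0 0 0 0 0;0 0 0 0 0;0 0 0 0 0'
python3 -m inch '0 0 -0.0033 0 0;0 0 -0.0033 0 0;0 0 0 0 0;0 0 0 0 0;0 0 0 0 0;0 0 0 0 0;0 0 0 0 0;0 0 0 0 0'
```

```text
time_s: 22.55
tcp_pos: [0.5641, 0.0766, 0.0601]
eef_rot: [180.0, 0.0, 1.5]
contact_force: [-1.9, 1.6, -7.7]
gripper_width: 0.0175
gripper_force: 19.9
time_s: 23.55
tcp_pos: [0.5641, 0.0766, 0.0611]
eef_rot: [180.0, 0.0, 1.5]
contact_force: [-2.7, 1.3, -7.6]
gripper_width: 0.0172
gripper_force: 19.9
time_s: 24.55
tcp_pos: [0.5641, 0.0766, 0.062]
eef_rot: [180.0, 0.0, 1.5]
contact_force: [-2.5, 2.7, -10.3]
gripper_width: 0.0178
gripper_force: 19.9
```

```bash
python3 -m inch '0 0 -0.002 0 0;0 0 -0.003 0 0;0 0 0 0 0;0 0 0 0 0;0 0 0 0 0;0 0 0 0 0;0 0 0 0 0;0 0 0 0 0' 20
python3 -m inch '0 0 0.005 0 0;0 0 0.005 0 0;0 0 0 0 0;0 0 0 0 0;0 0 0 0 0.45;0 0 0 0 0.45;0 0 0 0 0.45;0 0 0 0 0.45'
python3 -m inch '0 0 -0.12 0 0.45;0 0 -0.13 0 0.45;0 0 0 0 0.45;0 0.26 0 0 0.45;0 0.27 0 0 0.45;0 0.26 0 0 0.45;0 0 0 0 0.45;0 0 0 0 0.45'
python3 - <<'E'
from h import *
c=capture('wrist');import pickle;pickle.dump(c,open('c4.pkl','wb'));s=get_state();print(s['tcp_pos'],s['contact_force']);cv2.imwrite('pics/w4.png',c['color'])
print([proj(c,p) for p in[(.5672,-.0425,.084),(.564,.0765,.089)]])
E
```

```text
time_s: 25.55
tcp_pos: [0.5641, 0.0766, 0.0628]
eef_rot: [180.0, 0.0, 1.5]
contact_force: [-2.6, 1.4, -9.9]
gripper_width: 0.0175
gripper_force: 19.9
time_s: 26.55
tcp_pos: [0.5642, 0.0766, 0.0613]
eef_rot: [180.0, 0.0, 1.5]
contact_force: [-0.7, -0.8, -0.4]
gripper_width: 0.0392
gripper_force: 0.0
time_s: 27.55
tcp_pos: [0.567, -0.0418, 0.0983]
eef_rot: [-180.0, 0.0, 1.4]
contact_force: [-0.0, -0.8, -0.1]
gripper_width: 0.0396
gripper_force: 0.0
[ 0.56706578 -0.0414125   0.09844234] [-0.64514996 -0.2677643   0.20424509]
[array([281.80979718, 254.65531567]), array([ 41.83547017, 259.31187455])]
```

View pics/w4.png

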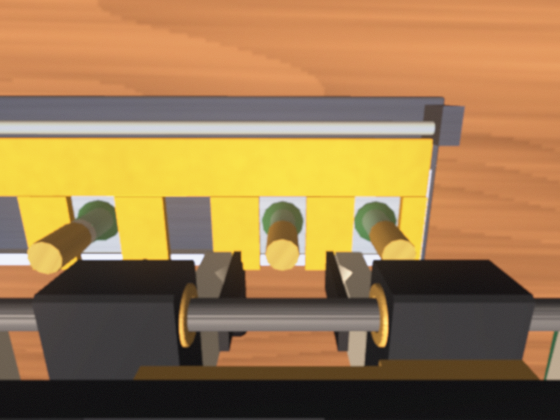

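```bash
python3 -m inch '0 0 0.1 0 0.45;0 0 0.1 0 0.45;0 0 0.08 0 0.45;0 0 0 0 0;0 0 0 0 0;0 0 0 0 0;0 0 0 0 0;0 0 0 0 0' 20
python3 -m inch '0 0 0 0 0;0 0 0 0 0;0 0 0 0 0;0 0 0 0 0;0 0 -0.003 0 0;0 0 -0.004 0 0;0 0 0 0 0;0 0 0 0 0'
python3 -m inch '0 0 -0.0033 0 0;0 0 -0.0033 0 0;0 0 0 0 0;0 0 0 0 0;0 0 0 0 0;0 0 0 0 0;0 0 0 0 0;0 0 0 0 0'
python3 -m inch '0 0 -0.0033 0 0;0 0 -0.0033 0 0;0 0 0 0 0;0 0 0 0 0;0 0 0 0 0;0 0 0 0 0;0 0 0 0 0;0 0 0 0 0'
python3 -m inch '0 0 -0.0033 0 0;0 0 -0.0033 0 0;0 0 0 0 0;0 0 0 0 0;0 0 0 0 0;0 0 0 0 0;0 0 0 0 0;0 0 0 0 0'
```

```text
time_s: 28.6
tcp_pos: [0.5674, -0.0417, 0.0572]
eef_rot: [-180.0, -0.0, 1.5]
contact_force: [0.2, 0.6, 1.5]
gripper_width: 0.0175
gripper_force: 20.0
time_s: 29.6
tcp_pos: [0.5668, -0.0419, 0.0575]
eef_rot: [180.0, 0.1, 1.5]
contact_force: [0.3, -0.2, -2.0]
gripper_width: 0.0175
gripper_force: 20.0
time_s: 30.6
tcp_pos: [0.567, -0.0418, 0.0588]
eef_rot: [180.0, 0.0, 1.5]
contact_force: [-1.3, 0.4, -6.5]
gripper_width: 0.0177
gripper_force: 20.0
time_s: 31.6
tcp_pos: [0.5671, -0.0418, 0.0598]
eef_rot: [-180.0, 0.0, 1.5]
contact_force: [-2.0, 0.3, -6.0]
gripper_width: 0.0179
gripper_force: 20.0
time_s: 32.6
tcp_pos: [0.5671, -0.0418, 0.0608]
eef_rot: [180.0, 0.0, 1.5]
contact_force: [-2.4, -0.6, -8.3]
gripper_width: 0.0176
gripper_force: 20.0
```

```bash
python3 -m inch '0 0 -0.0033 0 0;0 0 -0.0033 0 0;0 0 0 0 0;0 0 0 0 0;0 0 0 0 0;0 0 0 0 0;0 0 0 0 0;0 0 0 0 0'
python3 -m inch '0 0 -0.0033 0 0;0 0 -0.0033 0 0;0 0 0 0 0;0 0 0 0 0;0 0 0 0 0;0 0 0 0 0;0 0 0 0 0;0 0 0 0 0'
python3 -m inch '0 0 -0.0015 0 0;0 0 -0.002 0 0;0 0 0 0 0;0 0 0 0 0;0 0 0 0 0;0 0 0 0 0;0 0 0 0 0;0 0 0 0 0'
```

```text
time_s: 33.6
tcp_pos: [0.5671, -0.0418, 0.0618]
eef_rot: [180.0, 0.0, 1.5]
contact_force: [-3.3, -0.3, -8.6]
gripper_width: 0.017
gripper_force: 20.0
time_s: 34.6
tcp_pos: [0.5671, -0.0418, 0.0628]
eef_rot: [180.0, 0.0, 1.5]
contact_force: [-2.5, -0.1, -9.6]
gripper_width: 0.0175
gripper_force: 20.0
time_s: 35.6
tcp_pos: [0.5672, -0.0418, 0.0634]
eef_rot: [180.0, 0.0, 1.5]
contact_force: [-3.4, -0.7, -10.3]
gripper_width: 0.0173
gripper_force: 20.0
```

```bash
python3 -m inch '0 0 0.005 0 0;0 0 0.005 0 0;0 0 0 0 0;0 0 0 0 0;0 0 0 0 0.45;0 0 0 0 0.45;0 0 0 0 0.45;0 0 0 0 0.45'
python3 -m inch '0 0 -0.12 0 0.45;0 0 -0.13 0 0.45;0 0 0 0 0.45;0 0.2 0 0 0.45;0 0.2 0 0 0.45;0 0 0 0 0.45;0 0 0 0 0.45;0 0 0 0 0.45'
python3 -m inch '0 0 0.1 0 0.45;0 0 0.1 0 0.45;0 0 0.08 0 0.45;0 0 0 0 0;0 0 0 0 0;0 0 0 0 0;0 0 0 0 0;0 0 0 0 0' 20
python3 -m inch '0 0 0 0 0;0 0 0 0 0;0 0 0 0 0;0 0 0 0 0;0 0 -0.003 0 0;0 0 -0.004 0 0;0 0 0 0 0;0 0 0 0 0'
python3 -m inch '0 0 -0.0033 0 0;0 0 -0.0033 0 0;0 0 0 0 0;0 0 0 0 0;0 0 0 0 0;0 0 0 0 0;0 0 0 0 0;0 0 0 0 0'
python3 -m inch '0 0 -0.0033 0 0;0 0 -0.0033 0 0;0 0 0 0 0;0 0 0 0 0;0 0 0 0 0;0 0 0 0 0;0 0 0 0 0;0 0 0 0 0'
python3 -m inch '0 0 -0.0033 0 0;0 0 -0.0033 0 0;0 0 0 0 0;0 0 0 0 0;0 0 0 0 0;0 0 0 0 0;0 0 0 0 0;0 0 0 0 0'
```

```text
time_s: 36.6
tcp_pos: [0.5673, -0.0418, 0.0619]
eef_rot: [-180.0, -0.0, 1.5]
contact_force: [-0.4, 0.0, 0.8]
gripper_width: 0.0389
gripper_force: 0.0
time_s: 37.6
tcp_pos: [0.5687, -0.1012, 0.0991]
eef_rot: [-180.0, 0.0, 1.5]
contact_force: [-0.7, 0.6, 0.4]
gripper_width: 0.0396
gripper_force: 0.0
time_s: 38.6
tcp_pos: [0.569, -0.1017, 0.0577]
eef_rot: [-180.0, -0.0, 1.5]
contact_force: [-0.0, 0.9, 1.4]
gripper_width: 0.0171
gripper_force: 20.0
time_s: 39.6
tcp_pos: [0.5685, -0.1018, 0.0581]
eef_rot: [180.0, 0.0, 1.5]
contact_force: [-0.6, -0.4, -1.2]
gripper_width: 0.0172
gripper_force: 20.0
time_s: 40.6
tcp_pos: [0.5685, -0.1018, 0.0593]
eef_rot: [-180.0, 0.0, 1.5]
contact_force: [-1.2, -0.6, -4.2]
gripper_width: 0.0177
gripper_force: 20.0
time_s: 41.6
tcp_pos: [0.5688, -0.1018, 0.0604]
eef_rot: [180.0, -0.0, 1.5]
contact_force: [-1.5, 0.3, -3.2]
gripper_width: 0.0176
gripper_force: 20.0
time_s: 42.6
tcp_pos: [0.5688, -0.1018, 0.0614]
eef_rot: [-180.0, -0.0, 1.5]
contact_force: [-1.2, 0.6, -3.3]
gripper_width: 0.0176
gripper_force: 20.0
```

```bash
python3 -m inch '0 0 -0.01 0 0;0 0 -0.01 0 0;0 0 -0.01 0 0;0 0 -0.01 0 0;0 0 -0.01 0 0;0 0 -0.01 0 0;0 0 -0.01 0 0;0 0 0 0 0'
python3 -m inch '0 0 0 0 0;0 0 0.004 0 0;0 0 0.004 0 0;0 0 0 0 0.45;0 0 0 0 0.45;0 0 0 0 0.45;0 0 0 0 0.45;0 0 0 0 0.45'
python3 -m inch '0 0 -0.15 0 0.45;0 0 -0.15 0 0.45;0 0 -0.15 0 0.45;0 0 -0.15 0 0.45;0 0 0 0 0.45;0 0 0 0 0.45;0 0 0 0 0.45;0 0 0 0 0.45'
python3 - <<'E'
from h import *
import pickle
np.set_printoptions(precision=4,suppress=True)
s=get_state();print(s['tcp_pos'],s['joints'])
cs={n:capture(n) for n in("side","wrist","scene")}
pickle.dump(cs,open('c5.pkl','wb'))
w=cs['wrist']['color'][150:330,0:420]
b=cv2.resize(cs['side']['color'][145:290,225:345],None,fx=3,fy=3,interpolation=2)
cv2.imwrite('pics/s5.png',np.hstack([b,cs['wrist']['color'][:420,:430].copy() if 0 else cv2.resize(cs['wrist']['color'],(435,435))[:435]]))
E
```

```text
time_s: 43.6
tcp_pos: [0.569, -0.1018, 0.0722]
eef_rot: [180.0, -0.0, 1.5]
contact_force: [-1.2, -0.0, -3.5]
gripper_width: 0.0177
gripper_force: 20.0
time_s: 44.6
tcp_pos: [0.5687, -0.1018, 0.0707]
eef_rot: [-180.0, 0.0, 1.5]
contact_force: [-0.5, 0.5, -0.0]
gripper_width: 0.0394
gripper_force: 0.0
time_s: 45.6
tcp_pos: [0.5684, -0.1018, 0.16]
eef_rot: [180.0, 0.1, 1.5]
contact_force: [0.3, 0.2, 0.0]
gripper_width: 0.0396
gripper_force: 0.0
[ 0.5684 -0.1018  0.16  ] [  9.241   14.4896 -17.1552  -0.0042 -58.4262  82.236 ]
```

View pics/s5.png

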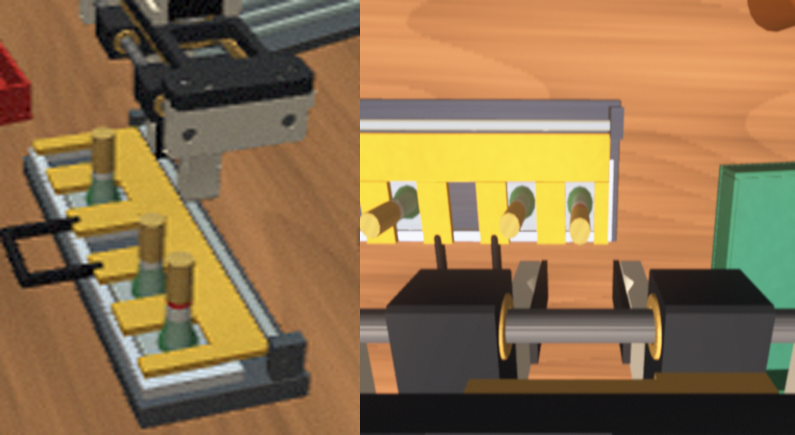

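```bash
python3 -m inch '-0.18 -0.27 0 0 0.35;-0.18 -0.27 0 0 0.35;-0.166 -0.26 0 0 0.35;0 0 0 0.028 0.35;0 0 0 0.028 0.35;0 0 0 0.028 0.35;0 0 0 0.028 0.35;0 0 0 0.028 0.35'
python3 -m inch '0 0 0 0.028 0.35;0 0 0 0.028 0.35;0 0 0 0.028 0.35;0 0 0 0.0263 0.35;0 0 0.2 0 0.35;0 0 0.2 0 0.35;0 0 0 0 0.35;0 0 0 0 0.35'
python3 - <<'E'
from h import *
s=get_state();print(s['tcp_pos'],s['eef_rot'])
c=capture('wrist');print(proj(c,(.486,.016,.034)),proj(c,s['tcp_pos']))
E
```

```text
time_s: 46.75
tcp_pos: [0.4868, 0.0162, 0.1607]
eef_rot: [-180.0, -0.0, -49.3]
contact_force: [1.3, 0.9, 0.1]
gripper_width: 0.0305
gripper_force: 0.0
time_s: 47.75
tcp_pos: [0.4875, 0.0163, 0.1016]
eef_rot: [-180.0, -0.0, -88.6]
contact_force: [-0.4, -0.3, 1.1]
gripper_width: 0.0308
gripper_force: 0.0
[0.48745492 0.01628043 0.10161975] [-1.79952288e+02 -5.44610489e-03 -8.86087977e+01]
[283.31970484 224.1773468 ] [280.04127416 273.07139702]
```

```bash
python3 -m inch '0 0.006 0.15 0 0.35;0 0 0.15 0 0.35;0 0 0.15 0 0.35;0 0 0.08 0 0.35;0 0 0 0 0;0 0 0 0 0;0 0 0 0 0;0 0 0 0 0' 40
python3 -m inch '0 0 0 0 0;0 0 0 0 0;0 0 0 0 0;0 0 0 0 0;0 0 0 0 0;0 0 0 0 0;0 0 0 0 0;0 0 0 0 0'
```

```text
time_s: 48.8
tcp_pos: [0.4865, 0.0164, 0.022]
eef_rot: [-179.9, 0.0, -88.6]
contact_force: [-1.9, 1.2, 6.6]
gripper_width: 0.0084
gripper_force: 40.0
time_s: 49.8
tcp_pos: [0.4865, 0.0164, 0.022]
eef_rot: [-179.9, 0.0, -88.6]
contact_force: [-1.1, 0.8, 6.7]
gripper_width: 0.0087
gripper_force: 40.0
```

```bash
python3 -m inch '0 -0.007 -0.114 0 0;0 -0.021 -0.112 0 0;0 -0.034 -0.109 0 0;0 -0.047 -0.104 0 0;0 -0.06 -0.097 0 0;0 -0.071 -0.089 0 0;0 0 0 0 0;0 0 0 0 0'
python3 -m inch '0 -0.081 -0.08 0 0;0 -0.09 -0.069 0 0;0 -0.098 -0.058 0 0;0 -0.104 -0.046 0 0;0 -0.109 -0.032 0 0;0 -0.112 -0.019 0 0;0 0 0 0 0;0 0 0 0 0'
python3 -m inch '0 -0.05 -0.003 0 0;0 -0.048 -0.002 0 0;0 0 0 0 0;0 0 0 0 0;0 0 0 0 0;0 0 0 0 0;0 0 0 0 0;0 0 0 0 0'
python3 - <<'E'
from h import *
import pickle
cs={n:capture(n) for n in("scene","side","wrist")}
pickle.dump(cs,open('c6.pkl','wb'))
b=cv2.resize(cs['side']['color'][120:290,215:345],None,fx=3,fy=3,interpolation=2)
a=cv2.resize(cs['scene']['color'][130:240,210:370],None,fx=2.5,fy=2.5,interpolation=2)
a=cv2.copyMakeBorder(a,0,b.shape[0]-a.shape[0],0,0,cv2.BORDER_CONSTANT)
cv2.imwrite('pics/s6.png',np.hstack([b,a]))
E
```

```text
time_s: 50.8
tcp_pos: [0.5188, 0.0169, 0.1144]
eef_rot: [179.7, 0.0, -88.7]
contact_force: [-10.0, 5.4, 5.8]
gripper_width: 0.0087
gripper_force: 40.0
time_s: 51.8
tcp_pos: [0.6111, 0.0188, 0.163]
eef_rot: [-179.9, -0.0, -88.6]
contact_force: [-5.5, 0.5, 15.3]
gripper_width: 0.0088
gripper_force: 40.0
time_s: 52.8
tcp_pos: [0.6249, 0.0192, 0.1634]
eef_rot: [-180.0, -0.0, -88.6]
contact_force: [-8.1, 0.3, 14.4]
gripper_width: 0.0083
gripper_force: 40.0
```

View pics/s6.png

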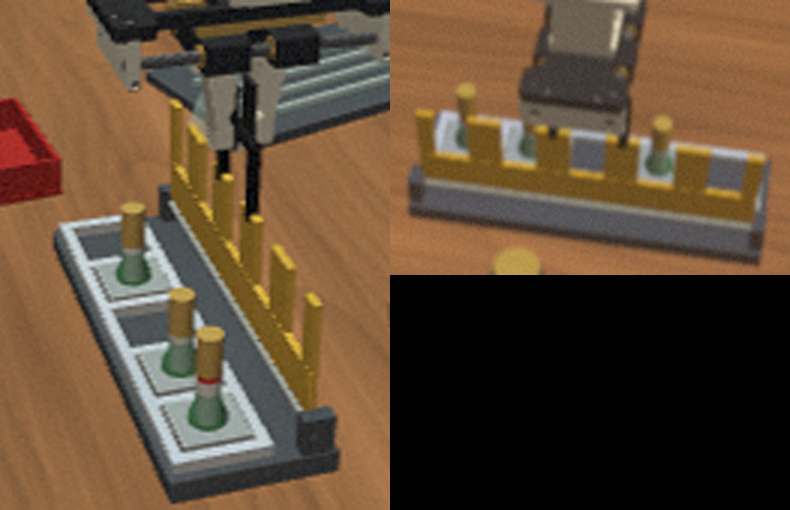

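```bash
python3 -m inch '0 -0.011 0 0 0;0 0 0 0 0;0 0 0 0 0;0 0 0 0 0;0 0 0 0 0;0 0 0 0 0;0 0 0 0 0;0 0 0 0 0'
```

```text
time_s: 53.95
tcp_pos: [0.6258, 0.0192, 0.1634]
eef_rot: [179.9, -0.0, -88.6]
contact_force: [-11.1, 2.5, 16.3]
gripper_width: 0.0085
gripper_force: 40.0
```

```bash
python3 -m inch '0 -0.006 0 0 0;0 0 0 0 0;0 0 0 0 0;0 0 0 0 0;0 0 0 0 0.6;0 0 0 0 0.6;0 0 0 0 0.6;0 0 0 0 0.6'
python3 -m inch '0 0 -0.1 0 0.6;0 0 -0.1 0 0.6;0 0 -0.2 0 0.6;0 0.2 -0.2 0 0.6;0 0.2 0 0 0.6;0 0.2 0 0 0.6;0 0 0 0 0.45;0 0 0 0 0.45' 20
python3 - <<'E'
from h import *
import pickle
np.set_printoptions(precision=4,suppress=True)
cs={n:capture(n) for n in("scene","side","wrist")}
pickle.dump(cs,open('c6.pkl','wb'))
s=get_state();print(s['tcp_pos'],s['eef_rot'])
for k in 'gr': print(k,tray(cs['scene'],k)[0],tray(cs['side'],k)[0])
# dark bar in scene & side near predicted
for n in('scene','side'):
    c=cs[n];print(n,[proj(c,p) for p in[(.626,-.011,.174),(.6255,.048,.174)]])
E
```

```text
time_s: 54.95
tcp_pos: [0.6282, 0.0195, 0.161]
eef_rot: [180.0, -0.0, -88.6]
contact_force: [0.7, 0.1, -0.3]
gripper_width: 0.0433
gripper_force: 0.0
time_s: 55.95
tcp_pos: [0.5389, 0.0175, 0.2525]
eef_rot: [-179.9, 0.0, -88.6]
contact_force: [0.4, -0.6, 0.1]
gripper_width: 0.0409
gripper_force: 0.0
[0.5389 0.0174 0.2513] [179.999   -0.0056 -88.6401]
g ((511.70208740234375, -320.66009521484375), (175.3654327392578, 115.12142944335938), 4.175658226013184) ((496.265869140625, -338.9591369628906), (212.8236541748047, 151.10781860351562), 3.3884453773498535)
r ((451.09490966796875, 315.6568603515625), (232.79083251953125, 133.29576110839844), 6.369114875793457) ((440.68536376953125, 292.7546691894531), (213.8362579345703, 187.06570434570312), 6.067803859710693)
scene [array([274.8663, 167.1097]), array([303.2235, 171.2154])]
side [array([299.618 , 170.0271]), array([290.326 , 157.2182])]
```

```bash
python3 -m inch '0 0 0 0.028 0.45;0 0 0 0.028 0.45;0 0 0 0.028 0.45;0 0 0 0.028 0.45;0 0 0 0.028 0.45;0 0 0 0.028 0.45;0 0 0 0.028 0.45;0 0 0 0.028 0.45' 20
python3 -m inch '0 0 0 0.026 0.45;-0.09 0.196 0 0 0.45;-0.09 0.196 0 0 0.45;0 0 0.25 0 0.45;0 0 0.25 0 0.45;0 0 0.25 0 0.45;0 0 0.2 0 0.45;0 0 0 0 0.45'
python3 - <<'E'
from h import *
import pickle
np.set_printoptions(precision=4,suppress=True)
s=get_state();print(s['tcp_pos'],s['eef_rot'])
cs={n:capture(n) for n in("scene","side","wrist")}
pickle.dump(cs,open('c7.pkl','wb'))
c=cs['wrist'];print([proj(c,p) for p in [(.5642,.0767,.089),(.5671,-.0418,.089),s['tcp_pos']]])
cv2.imwrite('pics/w7.png',np.hstack([c['color'][100:400,:],cv2.resize(cs['scene']['color'][140:240,255:335],None,fx=3,fy=3,interpolation=2)]))
E
```

```text
time_s: 57.1
tcp_pos: [0.5387, 0.0174, 0.2509]
eef_rot: [-180.0, -0.1, -169.6]
contact_force: [0.1, -0.6, -0.5]
gripper_width: 0.0396
gripper_force: 0.0
time_s: 58.1
tcp_pos: [0.5626, 0.0761, 0.1062]
eef_rot: [-179.9, -0.3, -178.7]
contact_force: [0.5, -0.4, -0.8]
gripper_width: 0.0396
gripper_force: 0.0
[0.5626 0.0761 0.1062] [-179.8713   -0.2945 -178.6567]
[array([285.4271, 254.55  ]), array([ 60.6258, 254.6869]), array([284.4997, 266.5579])]
```

View pics/w7.png

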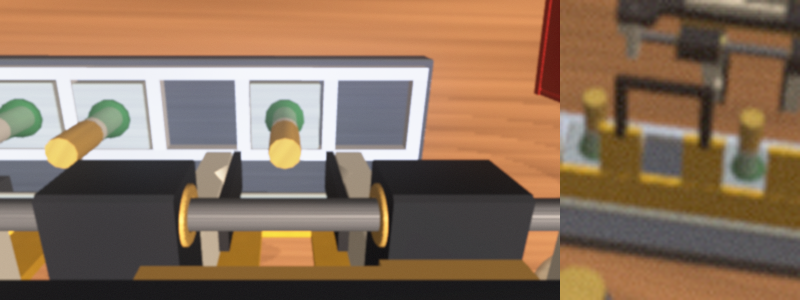

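```bash
python3 -m inch '-0.006 0.003 0.1 0 0.45;0 0 0.1 0 0.45;0 0 0.1 0 0.45;0 0 0 0 0.45;0 0 0 0 0;0 0 0 0 0;0 0 0 0 0;0 0 0 0 0' 20
python3 -m inch '0 0 0 0 0;0 0 0 0 0;0 0 -0.02 0 0;0 0 -0.03 0 0;0 0 -0.05 0 0;0 0 -0.1 0 0;0 0 -0.1 0 0;0 0 -0.1 0 0'
python3 -m inch '0 0 -0.15 0 0;0 0 -0.12 0 0;0 0 0 0 0;0.024 -0.1 0 0 0;0.024 -0.2 0 0 0;0.024 -0.225 0 0 0;0.024 -0.225 0 0 0;0.024 -0.225 0 0 0'
python3 -m inch '0.024 -0.225 0 0 0;0.024 -0.225 0 0 0;0.024 -0.225 0 0 0;0.024 -0.225 0 0 0;0.024 -0.225 0 0 0;0.024 -0.225 0 0 0;0.024 -0.225 0 0 0;0.024 -0.155 0 0 0'
python3 - <<'E'
from h import *
import pickle
np.set_printoptions(precision=4,suppress=True)
s=get_state();print(s['tcp_pos'],s['eef_rot'],s['gripper_width'])
cs={n:capture(n) for n in("scene","side","wrist")}
pickle.dump(cs,open('c8.pkl','wb'))
cv2.imwrite('pics/w8.png',np.hstack([cv2.resize(cs['wrist']['color'],(400,300)),cv2.resize(cs['side']['color'],(400,300))]))
for k in 'gr': print(k,tray(cs['scene'],k)[0],tray(cs['side'],k)[0])
E
```

```text
time_s: 59.25
tcp_pos: [0.565, 0.0775, 0.0642]
eef_rot: [180.0, 0.0, -178.6]
contact_force: [0.8, 1.0, 2.3]
gripper_width: 0.0175
gripper_force: 20.0
time_s: 60.25
tcp_pos: [0.5649, 0.0773, 0.1254]
eef_rot: [180.0, 0.0, -178.6]
contact_force: [-0.2, 0.6, -1.5]
gripper_width: 0.0174
gripper_force: 20.0
time_s: 61.25
tcp_pos: [0.549, -0.0711, 0.1633]
eef_rot: [-180.0, -0.1, -178.6]
contact_force: [0.1, -0.6, -1.2]
gripper_width: 0.0179
gripper_force: 20.0
time_s: 62.25
tcp_pos: [0.526, -0.3312, 0.163]
eef_rot: [180.0, -0.1, -178.7]
contact_force: [0.3, 0.7, -1.0]
gripper_width: 0.0175
gripper_force: 20.0
[ 0.526  -0.3312  0.163 ] [ 179.9565   -0.1212 -178.7012] 0.017484694430581187
g ((507.0288391113281, -320.74664306640625), (186.31536865234375, 114.5228271484375), 4.527864933013916) ((496.25250244140625, -338.8125), (212.81808471679688, 150.8202667236328), 3.399244546890259)
r ((451.1639404296875, 316.1581726074219), (232.6474151611328, 133.10537719726562), 6.136650085449219) ((440.8633728027344, 292.141357421875), (213.79217529296875, 185.77671813964844), 5.970765113830566)
```

View pics/w8.png

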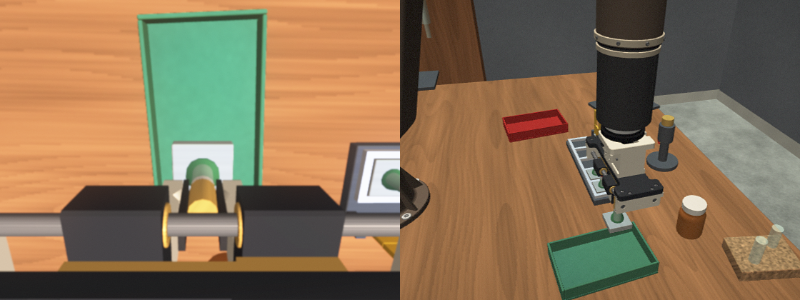

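```bash
python3 -m inch '0 0 0.12 0 0;0 0 0.15 0 0;0 0 0.15 0 0;0 0 0.15 0 0;0 0 0.1 0 0;0 0 0.05 0 0;0 0 0.01 0 0;0 0 0 0 0'
python3 -m inch '0 0 0.006 0 0;0 0 0.006 0 0;0 0 0 0 0;0 0 0 0 0;0 0 0 0 0;0 0 0 0 0;0 0 0 0 0;0 0 0 0 0'
```

```text
time_s: 63.4
tcp_pos: [0.528, -0.3296, 0.0554]
eef_rot: [-180.0, 0.0, -178.6]
contact_force: [0.0, -0.2, -1.5]
gripper_width: 0.0173
gripper_force: 20.0
time_s: 64.4
tcp_pos: [0.5276, -0.3295, 0.053]
eef_rot: [-180.0, -0.0, -178.6]
contact_force: [-0.0, -0.1, -1.7]
gripper_width: 0.0175
gripper_force: 20.0
```

```bash
python3 -m inch '0 0 0.004 0 0;0 0 0.003 0 0;0 0 0 0 0;0 0 0 0 0;0 0 0 0 0;0 0 0 0 0;0 0 0 0 0;0 0 0 0 0'
python3 -m inch '0 0 0.004 0 0;0 0 0.003 0 0;0 0 0 0 0;0 0 0 0 0;0 0 0 0 0;0 0 0 0 0;0 0 0 0 0;0 0 0 0 0'
```

```text
time_s: 65.4
tcp_pos: [0.5276, -0.3295, 0.0519]
eef_rot: [180.0, 0.0, -178.6]
contact_force: [0.3, -0.1, -1.7]
gripper_width: 0.0172
gripper_force: 20.0
time_s: 66.4
tcp_pos: [0.5276, -0.3295, 0.051]
eef_rot: [-180.0, 0.0, -178.6]
contact_force: [-0.5, 0.3, 1.2]
gripper_width: 0.0172
gripper_force: 20.0
```

```bash
python3 -m inch '0 0 0 0 0.45;0 0 0 0 0.45;0 0 0 0 0.45;0 0 -0.05 0 0.45;0 0 -0.1 0 0.45;0 0 -0.2 0 0.45;0 0 -0.2 0 0.45;0 0 0 0 0.45'
python3 -m inch '-0.039 0.239 0 0 0.45;-0.039 0.239 0 0 0.45;-0.039 0.239 0 0 0.45;-0.039 0.239 0 0 0.45;-0.039 0.239 0 0 0.45;-0.039 0.239 0 0 0.45;-0.039 0.239 0 0 0.45;-0.037 0.238 0 0 0.45'
python3 -m inch '0 0 0 0 0.45;0 0 0 0 0.45;0 0 0.1 0 0.45;0 0 0 0 0.45;0 0 0 0 0.45;0 0 0 0 0.45;0 0 0 0 0.45;0 0 0 0 0.45'
python3 - <<'E'
from h import *
np.set_printoptions(precision=4,suppress=True)
s=get_state();print(s['tcp_pos'],s['eef_rot'])
c=capture('wrist');m=cv2.inRange(cv2.cvtColor(c['color'],cv2.COLOR_BGR2HSV),(17,120,120),(30,255,255))
n,_,st,ce=cv2.connectedComponentsWithStats(m)
print([(st[i],ce[i].round()) for i in range(1,n) if st[i][4]>150])
print([proj(c,p) for p in [(.5671,-.0418,.089),(.5671,-.0418,.059)]])
d=capture('side');print(tray(d,'g')[0],tray(d,'r')[0])
E
```

```text
time_s: 67.4
tcp_pos: [0.5295, -0.3302, 0.1376]
eef_rot: [-179.9, 0.3, -178.6]
contact_force: [-0.3, -0.1, -0.4]
gripper_width: 0.0395
gripper_force: 0.0
time_s: 68.4
tcp_pos: [0.5672, -0.0406, 0.1337]
eef_rot: [180.0, 0.0, -178.6]
contact_force: [0.2, -0.6, -0.6]
gripper_width: 0.0394
gripper_force: 0.0
time_s: 69.4
tcp_pos: [0.5673, -0.0418, 0.1186]
eef_rot: [180.0, 0.0, -178.6]
contact_force: [0.3, -0.4, 0.2]
gripper_width: 0.0393
gripper_force: 0.0
[ 0.5673 -0.0418  0.1186] [ 179.9961    0.0169 -178.629 ]
[(array([269, 218,  30,  43, 830], dtype=int32), array([285., 242.])), (array([ 155,  222,   43,   38, 1094], dtype=int32), array([177., 243.])), (array([178, 285,  20,  62, 621], dtype=int32), array([186., 316.])), (array([378, 286,  11,  61, 366], dtype=int32), array([384., 318.])), (array([241, 293,  85,   5, 341], dtype=int32), array([283., 295.])), (array([ 135,  331,  406,   48, 7920], dtype=int32), array([335., 365.])), (array([525, 331,  33,  44, 958], dtype=int32), array([541., 348.]))]
[array([285.5442, 247.7722]), array([285.215 , 228.6171])]
((496.2325439453125, -338.9788513183594), (212.83309936523438, 151.17002868652344), 3.4317526817321777) ((440.8118591308594, 292.1359558105469), (213.89572143554688, 185.7766876220703), 5.970745086669922)
```

```bash
python3 -m inch '0 0 0.12 0 0.45;0 0 0.12 0 0.45;0 0 0.13 0 0.45;0 0 0 0 0.45;0 0 0 0 0;0 0 0 0 0;0 0 0 0 0;0 0 0 0 0' 20
python3 -m inch '0 0 0 0 0;0 0 0 0 0;0 0 -0.02 0 0;0 0 -0.03 0 0;0 0 -0.05 0 0;0 0 -0.1 0 0;0 0 -0.1 0 0;0 0 -0.1 0 0'
python3 -m inch '0 0 -0.15 0 0;0 0 -0.12 0 0;0 0 0 0 0;0.04 -0.1 0 0 0;0.078 -0.188 0 0 0;0.078 -0.188 0 0 0;0.078 -0.188 0 0 0;0.078 -0.188 0 0 0'
python3 -m inch '0.078 -0.188 0 0 0;0.078 -0.188 0 0 0;0.078 -0.188 0 0 0;0.078 -0.188 0 0 0;0.078 -0.188 0 0 0;0.036 -0.084 0 0 0;0 0 0 0 0;0 0 0 0 0'
python3 - <<'E'
from h import *
np.set_printoptions(precision=4,suppress=True)
d=capture('side');print(tray(d,'g')[0],tray(d,'r')[0])
c=capture('wrist');cv2.imwrite('pics/w9.png',np.hstack([cv2.resize(c['color'],(400,300)),cv2.resize(d['color'],(400,300))]))
E
```

```text
time_s: 70.5
tcp_pos: [0.5677, -0.0416, 0.0635]
eef_rot: [180.0, 0.1, -178.6]
contact_force: [0.3, 1.4, 1.3]
gripper_width: 0.0175
gripper_force: 20.0
time_s: 71.5
tcp_pos: [0.5675, -0.0418, 0.1244]
eef_rot: [180.0, 0.1, -178.6]
contact_force: [-0.4, 0.3, -2.3]
gripper_width: 0.0174
gripper_force: 20.0
time_s: 72.5
tcp_pos: [0.516, -0.1722, 0.1625]
eef_rot: [180.0, -0.1, -178.6]
contact_force: [0.7, -0.6, -1.5]
gripper_width: 0.0174
gripper_force: 20.0
time_s: 73.5
tcp_pos: [0.4572, -0.3255, 0.1631]
eef_rot: [180.0, -0.0, -178.6]
contact_force: [-0.9, -0.4, -1.6]
gripper_width: 0.017
gripper_force: 20.0
((496.2308654785156, -338.9510192871094), (212.8330841064453, 151.0039520263672), 3.4317662715911865) ((428.9988708496094, 290.9468994140625), (190.06326293945312, 186.0084991455078), 5.8344807624816895)
```

View pics/w9.png

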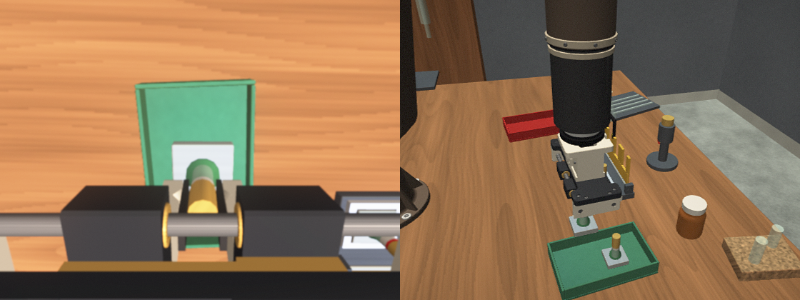

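```bash
python3 -m inch '0 0 0.12 0 0;0 0 0.15 0 0;0 0 0.15 0 0;0 0 0.15 0 0;0 0 0.1 0 0;0 0 0.05 0 0;0 0 0.01 0 0;0 0 0 0 0'
python3 -m inch '0 0 0.006 0 0;0 0 0.006 0 0;0 0 0.006 0 0;0 0 0 0 0;0 0 0 0 0;0 0 0 0 0;0 0 0 0 0;0 0 0 0 0'
python3 -m inch '0 0 0.004 0 0;0 0 0.003 0 0;0 0 0 0 0;0 0 0 0 0;0 0 0 0 0;0 0 0 0 0;0 0 0 0 0;0 0 0 0 0'
```

```text
time_s: 74.6
tcp_pos: [0.4577, -0.3261, 0.0544]
eef_rot: [-180.0, 0.0, -178.6]
contact_force: [-0.8, -1.0, -2.5]
gripper_width: 0.0172
gripper_force: 20.0
time_s: 75.6
tcp_pos: [0.4573, -0.3259, 0.0512]
eef_rot: [180.0, -0.0, -178.6]
contact_force: [1.1, -0.8, -2.4]
gripper_width: 0.0175
gripper_force: 20.0
time_s: 76.6
tcp_pos: [0.4573, -0.3259, 0.0502]
eef_rot: [-180.0, 0.0, -178.6]
contact_force: [-0.1, 0.7, -0.9]
gripper_width: 0.0172
gripper_force: 20.0
```

```bash
python3 -m inch '0 0 0 0 0.45;0 0 0 0 0.45;0 0 0 0 0.45;0 0 -0.05 0 0.45;0 0 -0.13 0 0.45;0 0 -0.2 0 0.45;0 0 -0.2 0 0.45;0 0 0 0 0.45'
python3 -m inch '-0.0975 0.184 0 0 0.45;-0.0975 0.184 0 0 0.45;-0.0975 0.184 0 0 0.45;-0.0975 0.184 0 0 0.45;-0.0975 0.184 0 0 0.45;-0.0975 0.184 0 0 0.45;-0.0975 0.184 0 0 0.45;-0.0975 0.187 0 0 0.45'
python3 -m inch '0 0 0 0 0.45;0 0 0 0 0.45;0 0 0.1 0 0.45;0 0 0 0 0.45;0 0 0 0 0.45;0 0 0 0 0.45;0 0 0 0 0.45;0 0 0 0 0.45'
python3 - <<'E'
from h import *
np.set_printoptions(precision=4,suppress=True)
s=get_state();print(s['tcp_pos'],s['eef_rot'])
c=capture('wrist');m=cv2.inRange(cv2.cvtColor(c['color'],cv2.COLOR_BGR2HSV),(17,120,120),(30,255,255))
n,_,st,ce=cv2.connectedComponentsWithStats(m)
print([(st[i],ce[i].round()) for i in range(1,n) if st[i][4]>600])
print([proj(c,p) for p in [(.5688,-.1018,.097),(.5688,-.1018,.067)]])
d=capture('side');print(tray(d,'g')[0],tray(d,'r')[0])
E
```

```text
time_s: 77.6
tcp_pos: [0.459, -0.3266, 0.1403]
eef_rot: [-179.9, 0.3, -178.6]
contact_force: [-0.3, -0.4, -0.2]
gripper_width: 0.0396
gripper_force: 0.0
time_s: 78.6
tcp_pos: [0.569, -0.101, 0.1368]
eef_rot: [180.0, -0.0, -178.6]
contact_force: [0.4, -0.6, -0.9]
gripper_width: 0.0396
gripper_force: 0.0
time_s: 79.6
tcp_pos: [0.5691, -0.1019, 0.1223]
eef_rot: [180.0, 0.0, -178.6]
contact_force: [-0.2, -0.1, 0.8]
gripper_width: 0.0395
gripper_force: 0.0
[ 0.5691 -0.1019  0.1223] [ 179.9993    0.0169 -178.6303]
[(array([269, 220,  30,  43, 867], dtype=int32), array([285., 244.])), (array([178, 285,  20,  62, 619], dtype=int32), array([186., 316.])), (array([ 135,  331,  402,   48, 7751], dtype=int32), array([337., 365.])), (array([ 524,  331,   35,   47, 1080], dtype=int32), array([540., 350.]))]
[array([285.8448, 250.863 ]), array([285.4731, 230.9723])]
((496.22930908203125, -338.92486572265625), (212.8330841064453, 151.06178283691406), 3.4317662715911865) ((440.642822265625, 292.2126159667969), (213.7712860107422, 185.58920288085938), 5.970730304718018)
```

```bash
python3 -m inch '0 0 0.12 0 0.45;0 0 0.12 0 0.45;0 0 0.09 0 0.45;0 0 0 0 0.45;0 0 0 0 0;0 0 0 0 0;0 0 0 0 0;0 0 0 0 0' 20
python3 -m inch '0 0 0 0 0;0 0 0 0 0;0 0 -0.01 0 0;0 0 -0.02 0 0;0 0 -0.04 0 0;0 0 -0.06 0 0;0 0 -0.08 0 0;0 0 -0.1 0 0'
python3 -m inch '0 0 -0.12 0 0;0 0 -0.12 0 0;0 0 -0.1 0 0;0 0 -0.05 0 0;0.025 0.09 0 0 0;0.0515 0.187 0 0 0;0.0515 0.187 0 0 0;0.0515 0.187 0 0 0'
python3 -m inch '0.0515 0.187 0 0 0;0.0515 0.187 0 0 0;0.0515 0.187 0 0 0;0.0515 0.187 0 0 0;0.0515 0.187 0 0 0;0.0515 0.187 0 0 0;0.0515 0.187 0 0 0;0.0515 0.187 0 0 0'
python3 -m inch '0.0515 0.187 0 0 0;0.0515 0.187 0 0 0;0.0515 0.187 0 0 0;0.027 0.099 0 0 0;0 0 0 0 0;0 0 0 0 0;0 0 0 0 0;0 0 0 0 0'
python3 - <<'E'
from h import *
np.set_printoptions(precision=4,suppress=True)
d=capture('side');print(tray(d,'g')[0],tray(d,'r')[0])
c=capture('wrist');cv2.imwrite('pics/w10.png',np.hstack([cv2.resize(c['color'],(400,300)),cv2.resize(d['color'],(400,300))]))
E
```

```text
time_s: 80.7
tcp_pos: [0.5694, -0.1018, 0.0732]
eef_rot: [180.0, 0.1, -178.6]
contact_force: [-0.6, 1.7, 3.3]
gripper_width: 0.0172
gripper_force: 20.0
time_s: 81.7
tcp_pos: [0.569, -0.1019, 0.1202]
eef_rot: [-180.0, 0.0, -178.6]
contact_force: [0.5, -0.3, -1.8]
gripper_width: 0.0176
gripper_force: 20.0
time_s: 82.7
tcp_pos: [0.5387, -0.0037, 0.1769]
eef_rot: [-180.0, -0.1, -178.6]
contact_force: [0.5, -0.2, -1.1]
gripper_width: 0.0176
gripper_force: 20.0
time_s: 83.7
tcp_pos: [0.4714, 0.2189, 0.177]
eef_rot: [-180.0, -0.1, -178.6]
contact_force: [1.2, 0.8, -1.6]
gripper_width: 0.0178
gripper_force: 20.0
time_s: 84.7
tcp_pos: [0.4432, 0.3157, 0.1777]
eef_rot: [180.0, 0.0, -178.7]
contact_force: [-0.1, -0.0, -1.4]
gripper_width: 0.0173
gripper_force: 20.0
((496.229248046875, -338.92352294921875), (212.8330535888672, 151.0591278076172), 3.43174147605896) ((440.7232666015625, 292.31658935546875), (213.8986053466797, 186.0096435546875), 6.094915866851807)
```

View pics/w10.png

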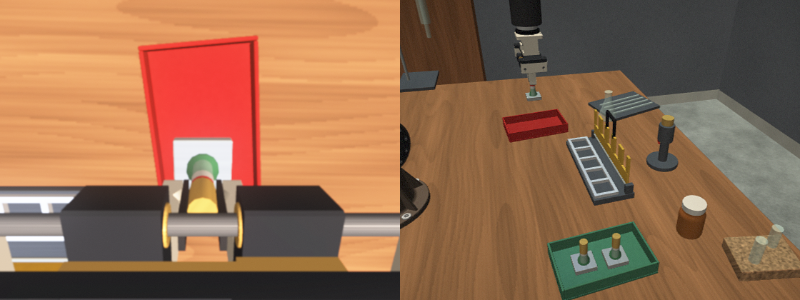

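```bash
python3 -m inch '0 0 0.1 0 0;0 0 0.15 0 0;0 0 0.15 0 0;0 0 0.15 0 0;0 0 0.12 0 0;0 0 0.06 0 0;0 0 0.03 0 0;0 0 0 0 0'
python3 -m inch '0 0 0.004 0 0;0 0 0.004 0 0;0 0 0 0 0;0 0 0 0 0;0 0 0 0 0;0 0 0 0 0;0 0 0 0 0;0 0 0 0 0'
python3 -m inch '0 0 0.004 0 0;0 0 0.004 0 0;0 0 0 0 0;0 0 0 0 0;0 0 0 0 0;0 0 0 0 0;0 0 0 0 0;0 0 0 0 0'
```

```text
time_s: 85.8
tcp_pos: [0.4431, 0.3163, 0.0637]
eef_rot: [-180.0, 0.0, -178.6]
contact_force: [0.2, 0.3, -0.9]
gripper_width: 0.0171
gripper_force: 20.0
time_s: 86.8
tcp_pos: [0.443, 0.3162, 0.0624]
eef_rot: [-180.0, -0.0, -178.6]
contact_force: [0.2, -0.8, -1.8]
gripper_width: 0.0176
gripper_force: 20.0
time_s: 87.8
tcp_pos: [0.443, 0.3162, 0.0612]
eef_rot: [180.0, 0.0, -178.6]
contact_force: [-0.5, 0.4, -1.4]
gripper_width: 0.0175
gripper_force: 20.0
```

```bash
python3 -m inch '0 0 0.004 0 0;0 0 0.003 0 0;0 0 0 0 0;0 0 0 0 0;0 0 0 0 0.45;0 0 0 0 0.45;0 0 0 0 0.45;0 0 0 0 0.45'
python3 -m inch '0 0 0 0 0.45;0 0 -0.05 0 0.45;0 0 -0.13 0 0.45;0 0 -0.2 0 0.45;0 0 -0.2 0 0.45;0 0 -0.2 0 0.45;0 0 -0.2 0 0.45;0 0 0 0 0.45'
python3 - <<'E'
from h import *
import pickle
np.set_printoptions(precision=4,suppress=True)
a=capture('scene');b=capture('side')
pickle.dump((a,b),open('c11.pkl','wb'))
A=cv2.resize(a['color'][120:240,110:470],(790,263),interpolation=2)
B=cv2.resize(b['color'][120:290,220:340],None,fx=1.9,fy=1.9,interpolation=2)
B2=cv2.resize(b['color'][140:400,130:370],(300,323),interpolation=2)
Z=cv2.resize(a['color'][155:185,262:316],(262,146),interpolation=2)
row=np.zeros((323,790,3),np.uint8);row[:,:B.shape[1]]=B[:323];row[:,228:528]=B2;row[:146,528:]=Z
cv2.imwrite('pics/f.png',np.vstack([A,row]))
for n,c in(('scene',a),('side',b)):
    for x in (.616,.6265,.637): print(n,x,[proj(c,p).round(1) for p in[(x,-.011,.174),(x-.0012,.049,.174)]])
E
```

```text
time_s: 88.8
tcp_pos: [0.443, 0.3163, 0.0603]
eef_rot: [180.0, 0.0, -178.6]
contact_force: [-0.3, -1.1, 0.1]
gripper_width: 0.039
gripper_force: 0.0
time_s: 89.8
tcp_pos: [0.444, 0.3173, 0.2104]
eef_rot: [179.8, 0.2, -178.6]
contact_force: [0.6, 0.2, -0.7]
gripper_width: 0.0392
gripper_force: 0.0
scene 0.616 [array([275.8, 163.7]), array([304.6, 167.5])]
scene 0.6265 [array([274.8, 167.3]), array([303.7, 171.2])]
scene 0.637 [array([273.8, 171. ]), array([302.9, 174.9])]
side 0.616 [array([294.8, 170.6]), array([285.2, 157.6])]
side 0.6265 [array([299.9, 170. ]), array([290.1, 157. ])]
side 0.637 [array([304.9, 169.4]), array([294.9, 156.5])]
```

View pics/f.png

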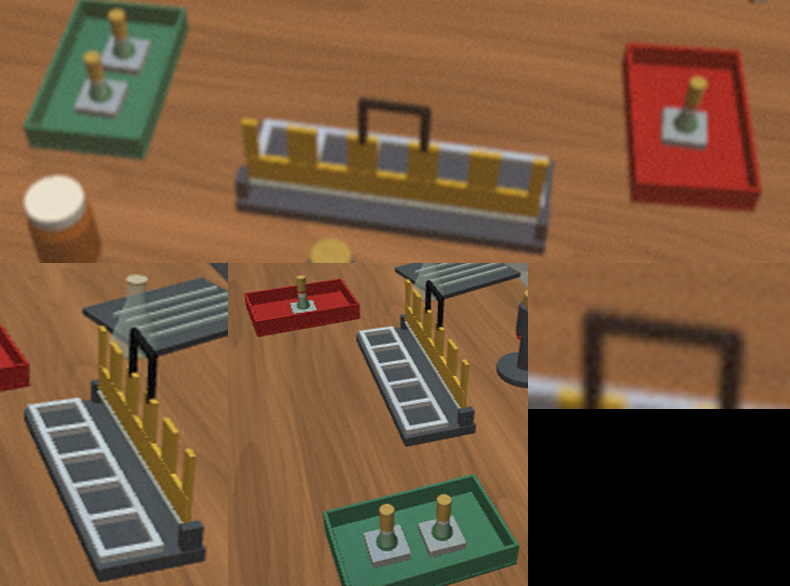

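```bash
python3 -c "
from plant import close_job; print(close_job())"
```

```text
the job is handed in; nothing more can be done
None
```

I tugged all three seals with the panel flat: two caps held (green tray) and one slid up without holding (red tray). The panel is upright to within about 1° by the cameras, the flask, jar and burner weren't touched, and the job was handed in at about 90 s.

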